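# Close up the shielded test fixture

## Robot

A 6-joint arm with a two-finger parallel gripper is mounted at the origin on the work surface. World frame = base frame: x ahead of the robot, y to its left, z up, the work surface at z = 0. Lengths are in m, angles in rad, forces in N, time in s.
With the tool pointing down it reaches from about 0.25 to 0.725 m from the base axis. Payload 4 kg.
Tool frame: the origin (TCP) lies on the centre line of the jaws, within the pads' length; the fingertips stand 22 mm ahead of it and the grasp point (between the pads) lies 3 mm ahead of it; z points along the fingers, y is the line along which they close (so a half turn about z gives the same grasp; the last joint's range is limited). The gripper opens to 85 mm and grips with 20 to 120 N. Pads are 22 mm wide; open, the fingers measure 114 mm over their backs; the gripper's body (76 mm by 85 mm) begins 54 mm behind the grasp point. The pads swing forward as they close: fully open they stand 13 mm farther back than shut.
Start: joints at [-1.339, 0.241, 0.005, 1.335, 0, 1.571], TCP at [0.115, -0.487, 0.253] pointing down, gripper open.
Joint ranges: [-2.72, 2.72], [-1.05, 1.87], [-1.09, 1.28], [-1.99, 2.15], [-1.42, 1.44], [-3.14, 3.14]. Speed limits (rad/s): [2.79, 2.79, 3.14, 3.14, 3.14, 3.14].

## Interface

Orientations are given as a rotation vector (axis times angle).
In Python, from plant import manip, get_image, close_job gives the robot as it stands.
- The arm moves only by the shell command python3 -m pendant 'ROWS' [OPENING]. ROWS is a JSON object of lists of equal length, an entry for each row: "xyz": the shift along the tool's x, y, z in mm, a list of three; "turn": the turn about the tool's z in rad. A call has 1 to 5 rows; each row shifts and turns the commanded pose from where the row before left it, along the tool's axes as they then stand; what a row does not reach is not made up. A row lasts 1/8 s, in which the tool goes at most 62.5 mm and 10.7 degrees, less where a joint would pass 70% of its speed; a pose out of reach is approached as far as the arm can. A call with a gripper value outside its range is refused whole. OPENING is the opening, from 0 (shut) to 1 (fully open), set as the call begins (- or left out, the last holds). The fingers move at their own pace and stop on an object; the grip force is fixed at half the most. Time passes only in rows, so rows that do not move let the fingers close. It gives the time, the measured TCP pose, the force, the opening and the grip force at its end, in the units of the state.
- manip.read_state(): the state, without advancing time (a new reading comes with each control period).
- get_image(name): name is "side" or "top" or "wrist"; returns a dict with "pixels" (480x640x3 uint8, red, green, blue), "range_z" (480x640 float32, m along the optical axis (not along the pixel's ray), 0 where there is no reading), "mtx" (3x3 intrinsics, pixels), "origin" and "rotation" of the camera in the world; the wrist camera has in their place "tool_from_camera" (4x4, takes a point from camera to tool coordinates, whose origin is the TCP and whose axes are the flange's). Camera axes: x right, y up, looking along -z (the intrinsics and any distortion apply to the point x, -y, -z); pixel columns grow to the right and rows downward; lengths in m; the calibration is good to about 2 mm. A picture is of the moment at which its call begins: read the wrist's pose just before it.
- close_job(): hands the job in; it is judged then, once.
The state is a dict: "clock": time; "joints": joint angles; "dq": joint speeds; "joint_torque": joint torques, N m; "position": TCP position; "orientation": TCP orientation; "contact_force": force on the tool from outside, world axes, zero at the start; "torque": the same for the moment, N m; "grip_width": opening from 0.0 (shut) to 1.0 (fully open); "finger_force": force on a finger pad.
Only numpy, scipy, OpenCV 4.12 (cv2) and the standard library are available. Lean on these libraries where they do the work, as an engineer would, in place of code of your own. Each camera call takes 0.05 s, during which the arm holds its last target. There are 200 camera calls.

## Task

Get the test fixture ready for a measurement: push the two blue connector slides all the way in towards the device, then swing the open shield lid over and push it fully shut. Only push with the fingers: do not grip or lift anything, leave the device in its nest and leave the loose parts on the bench where they are.

Things in the scene. Friction and masses are not known exactly. Their poses are not given: they have to be found in the camera images.
- fixture: Test fixture screwed to the bench: brass base plate 130 (x) x 360 (y) x 12 mm with an open-topped aluminium housing 124 (x) x 120 (y) mm in its middle, whose rim is 58 mm above the bench. Origin: centre of the base plate's underside, on the bench. Its x axis points towards the lid's hinge side (roughly away from the robot), y towards the left slide, z up. It may be turned up to 0.4 rad either way.
- slide_left (a joint): Left connector slide (on the fixture's +y side). Metres pulled out along the fixture's +y axis: 0 = fully in at a hard stop, at most 0.058. It moves against about 2 N of friction (plus 8 N per m/s) and stays where it is left.
- slide_left_face (a point): Centre of the flat outer face of the left slide's upright blue push plate; push here along the fixture's -y. The plate is 46 mm wide (x), 12 mm thick (y), from 13 to 65 mm above the bench; this point is 42 mm above the bench and, when the slide is in, 112 mm from the fixture's centre line. Low metal parts and a small upright brass connector lie behind the plate, nothing in front of it. The point's axes are the fixture's.
- slide_right (a joint): Right connector slide (on the fixture's -y side), the mirror image of the left one. Metres pulled out along the fixture's -y axis: 0 = fully in at a hard stop, at most 0.058; about 2 N of friction.
- slide_right_face (a point): Centre of the flat outer face of the right slide's push plate (same sizes as the left); push here along the fixture's +y.
- lid (a joint): Shield lid, an aluminium plate 124 x 120 x 8 mm hinged along the housing's rim on the fixture's +x side. Radians: 0 = shut, lying level on the housing; 1.57 = standing upright; at most 1.85. The hinge is stiff (about 0.26 N m), so the lid stays at any angle; at the red pad some 1 to 5 N moves it.
- lid_hinge (a point): Middle of the lid's hinge line, which runs along the fixture's y axis, 64 mm from the fixture's origin along its x, 58 mm above the bench (the lid's underside when shut; its outer face is 8 mm higher). This point is fixed to the lid: its x axis runs from the free edge to the hinge, z out of the lid's outer face.
- lid_pad (a point): Centre of the red pad (30 x 60 mm, 3 mm thick) on the lid's outer face, 105 mm from the hinge line; the lid's free edge is 126 mm from the hinge line. The point lies on the pad's outer surface, 11 mm outside the lid's underside (so 69 mm above the bench when shut). z points out of the lid's outer face (up when shut, away from the robot when upright), x from the free edge to the hinge.
- nest (a point): Middle of the nest floor inside the housing, 22 mm above the bench, where the device rests.
- device: The device under test, a loose square gold block 38 x 38 x 15 mm resting in the nest in the housing. Origin: centre of its underside.
- filter_block: Bystander: loose steel filter block 22 x 55 x 24 mm lying on the bench in front of the fixture, on its robot side. Origin: centre of its underside.
- adapter: Bystander: loose aluminium adapter 25 x 30 x 26 mm standing on the bench in front of the fixture. Origin: centre of its underside.
- screw_jar: Bystander: small clear jar, 42 mm in diameter, 48 mm high, standing beyond the right end of the fixture. Origin: centre of its underside.
- driver: Bystander: screwdriver about 150 mm long lying on the bench beyond the left end of the fixture. Origin: underside of its middle.

How it is judged:
By the outcome, as a careful person would: the job done as asked, in the order asked, and still so for the second after the job is handed in, with the robot touching nothing.
It also fails if it takes over 67 s, if anything falls off the work surface, if the arm or the gripper's body presses on something with over 40 N, if the wrist force passes 120 N, or if a joint passes its speed limit or range.

## Working session

There is one attempt and no reset: what is moved stays moved. The work goes in short steps, Python scripts to look and compute and a shell command to move; the robot and the scene stay as the last step left them, time stands still between calls to the robot, and variables do not carry over. Pictures are saved under pics/ and viewed, at most 10 in all, crops included, and the job is handed in when it is done.

```bash
ls; mkdir -p pics
python3 - <<'E'
from plant import manip,get_image
import cv2,numpy as np
print(manip.read_state())
for n in("top","side"):
    d=get_image(n); cv2.imwrite(f"pics/{n}0.png",d["pixels"][:,:,::-1]); np.savez(f"pics/{n}0.npz",**d)
    print(n,d["mtx"],d["origin"],d["rotation"],[k for k in d])
E
```

```text
pics
{'clock': 0.0, 'joints': array([-1.33901649e+00,  2.41440730e-01,  3.76151600e-03,  1.33520403e+00,
        2.75421999e-05,  1.57081198e+00]), 'dq': array([-0.00059715,  0.00058733, -0.00076426,  0.00014348, -0.00097982,
        0.00156338]), 'joint_torque': array([-2.36235428e-04, -3.72315466e+01,  2.52408689e+01,  1.70976348e-02,
       -7.03830619e-05, -6.53532652e-06]), 'position': array([ 0.11473163, -0.48607281,  0.25241328]), 'orientation': array([-3.11846037e+00, -3.62999984e-01,  3.35882687e-04]), 'contact_force': array([ 0.64303703, -0.0068083 , -0.44286252]), 'torque': array([-0.00940798, -0.03495536, -0.02267734]), 'finger_force': 0.0, 'grip_width': 1.001736546144716}
top [[483.50531196   0.         308.86837519]
 [  0.         483.50531196 240.71857147]
 [  0.           0.           1.        ]] [0.40218507 0.06604912 1.20498205] [ 0.08342009 -0.1089784  -1.57369405] ['pixels', 'range_z', 'mtx', 'origin', 'rotation']
side [[474.29773799   0.         317.45929728]
 [  0.         474.29773799 239.04120405]
 [  0.           0.           1.        ]] [0.02892562 0.55537353 0.58139376] [ 0.45740442 -1.08757965 -2.09808968] ['pixels', 'range_z', 'mtx', 'origin', 'rotation']
```

View pics/top0.png

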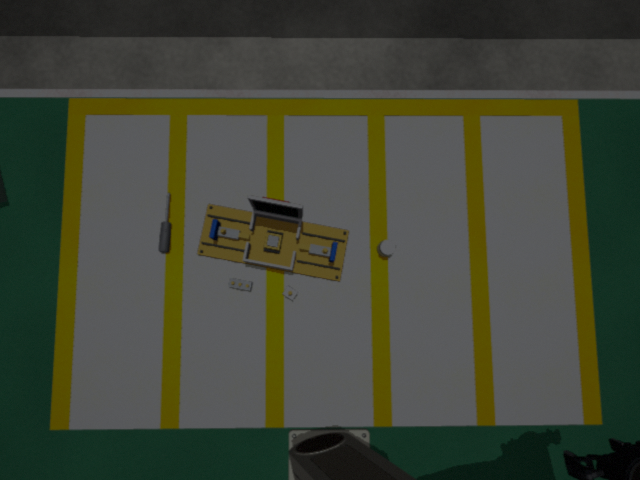

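View pics/side0.png

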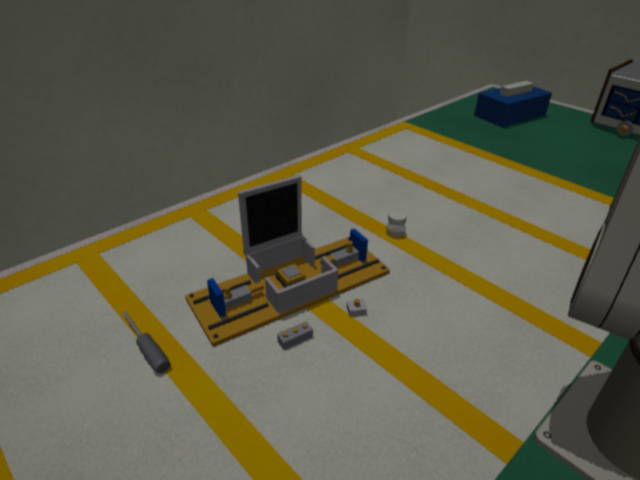

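The top view shows the fixture centred near (274,242), with blue plates at (214,229) and (332,250). The lid stands at about (276,208). The driver is at (165,225), the jar at (387,248), and the two loose blocks at (240,284) and (290,293). The side view agrees with this, and the lid is roughly upright.

```bash
cat > h.py <<'E'
import numpy as np,cv2
from scipy.spatial.transform import Rotation as R
def pts(d):
    "world point per pixel from range"
    K=d["mtx"];z=d["range_z"].astype(float);v,u=np.mgrid[:480,:640]
    p=np.stack([(u-K[0,2])/K[0,0]*z,-(v-K[1,2])/K[1,1]*z,-z],-1)
    r=np.asarray(d["rotation"]);M=R.from_rotvec(r).as_matrix() if r.size==3 else r
    return p@M.T+d["origin"]
def ray(d,uv,h):
    K=d["mtx"];M=R.from_rotvec(d["rotation"]).as_matrix();uv=np.atleast_2d(uv).astype(float)
    r=np.c_[(uv[:,0]-K[0,2])/K[0,0],-(uv[:,1]-K[1,2])/K[1,1],-np.ones(len(uv))]@M.T
    return d["origin"]+r*((h-d["origin"][2])/r[:,2])[:,None]
def blue(d):
    H=cv2.cvtColor(d["pixels"],cv2.COLOR_RGB2HSV);return cv2.inRange(H,(108,150,40),(130,255,255))>0
E
python3 - <<'E'
from h import *
t=np.load("pics/top0.npz");s=np.load("pics/side0.npz")
P=pts(t);print("bench z",[P[v,u].round(4) for v,u in((350,220),(200,420),(300,150))])
H=cv2.cvtColor(t["pixels"],cv2.COLOR_RGB2HSV)
for uv in((240,270),(320,270),(275,180),(210,215)): print(uv,H[uv[1],uv[0]])
# brass: points at height 8..16mm
m=(P[...,2]>.007)&(P[...,2]<.018);m[:190]=0;m[300:]=0;m[:,:190]=0;m[:,360:]=0
hl=cv2.inRange(H,(10,90,60),(19,255,255))>0;hl[:195]=0;hl[290:]=0;hl[:,190]=0;hl[:,355:]=0
for n,k in(("depth",m),("col",hl)):
    c=cv2.morphologyEx(k.astype(np.uint8),cv2.MORPH_OPEN,np.ones((2,2)))
    q=ray(t,np.argwhere(c)[:,::-1],.012)[:,:2].astype(np.float32)
    print(n,len(q),cv2.minAreaRect(q))
for n,d in(("top",t),("side",s)):
    b=blue(d);Q=pts(d);_,L,st,ce=cv2.connectedComponentsWithStats(b.astype(np.uint8))
    for i in range(1,len(st)):
        if st[i,4]>30:
            q=Q[L==i];print(n,st[i],ce[i].round(1),q.mean(0).round(4),"z",q[:,2].min().round(3),q[:,2].max().round(3))
            if n=="top": print(cv2.minAreaRect(ray(d,np.argwhere((L==i))[:,::-1],.065)[:,:2].astype(np.float32)))
E
```

```text
bench z [array([0.2832, 0.2638, 0.0019]), array([ 0.6533, -0.2372,  0.002 ]), array([0.405 , 0.4372, 0.0024])]
(240, 270) [110   8  94]
(320, 270) [ 23 161  90]
(275, 180) [ 29 255  90]
(210, 215) [22 68 41]
depth 5373 ((0.5144217610359192, 0.1392291784286499), (0.35928699374198914, 0.19079379737377167), 78.93970489501953)
col 0 ((0.0, 0.0), (0.0, 0.0), 0.0)
top [210 219   8  19  82] [213.3 228.2] [0.5734 0.2741 0.0647] z 0.055 0.072
((0.5736786723136902, 0.2739112675189972), (0.010334974154829979, 0.0440647155046463), 78.64920806884766)
top [330 243   7  18  79] [333.  251.4] [ 0.5166 -0.01    0.0647] z 0.058 0.07
((0.5164540410041809, -0.010027550160884857), (0.010189897380769253, 0.04249710217118263), 79.08303833007812)
side [350 230  17  31 299] [359.  243.4] [ 0.503  -0.0008  0.0537] z 0.016 0.581
side [208 279  17  37 361] [216.4 297.1] [0.5584 0.2801 0.0511] z 0.017 0.581
```

```bash
cat >> h.py <<'E'
C=np.array([.5447,.1331]);YAW=-.197
def fix(p):
    c,s=np.cos(YAW),np.sin(YAW);d=np.asarray(p)[...,:2]-C
    return np.concatenate([np.stack([d[...,0]*c+d[...,1]*s,-d[...,0]*s+d[...,1]*c],-1),np.asarray(p)[...,2:3]],-1)
def where():
    from plant import manip
    s=manip.read_state();M=R.from_rotvec(s["orientation"]).as_matrix()
    print("t",s["clock"],"fix mm",(fix(s["position"])*1e3).round(1),"toolx heading-YAW",(np.arctan2(M[1,0],M[0,0])-YAW).round(4),"z",M[:,2].round(3),"F",s["contact_force"].round(1),"q",s["joints"].round(2))
E
python3 - <<'E'
from h import *
for n in("top","side"):
    d=np.load(f"pics/{n}0.npz");F=fix(pts(d))
    m=(abs(F[...,0]-.06)<.08)&(abs(F[...,1])<.045)&(F[...,2]>.085)&(F[...,2]<.3)
    q=F[m];print(n,len(q),q.min(0).round(3),q.max(0).round(3))
    if n=="side":
        k=q[(q[:,2]<.17)&(abs(q[:,1])<.04)];print("x=a+bz",np.polyfit(k[:,2]-.058,k[:,0],1))
    for h in np.arange(.09,.21,.02):
        k=q[abs(q[:,2]-h)<.01]
        if len(k):print(round(h,2),len(k),np.percentile(k[:,0],[5,50,95]).round(4))
    # base plate extents & others
    for f in (.0,):
        k=F[(F[...,2]>.008)&(F[...,2]<.018)&(abs(F[...,0])<.06)&(abs(F[...,1])<.2)];print("y ext",np.percentile(k[:,1],[.3,99.7]))
        k=F[(F[...,2]>.008)&(F[...,2]<.018)&(abs(F[...,1])<.17)&(abs(F[...,1])>.075)&(abs(F[...,0])<.072)];print("x ext",np.percentile(k[:,0],[.5,99.5]))
t=np.load("pics/top0.npz");F=fix(pts(t))
for n,uv in dict(jar=(387,248),handle=(165,238),tip=(168,200),dev=(274,241)).items(): print(n,F[uv[1],uv[0]].round(3))
where()
E
```

```text
top 521 [ 0.063 -0.045  0.085] [0.077 0.045 0.19 ]
0.09 43 [0.0632 0.0639 0.0644]
0.11 56 [0.0633 0.0637 0.0644]
0.13 64 [0.0631 0.0637 0.0643]
0.15 66 [0.0633 0.0638 0.0644]
0.17 126 [0.0633 0.0648 0.076 ]
0.19 166 [0.0657 0.0693 0.0732]
y ext [-0.17580423  0.18193121]
x ext [-0.06289416  0.06600968]
side 2240 [ 0.057 -0.045  0.085] [0.072 0.045 0.184]
x=a+bz [-0.00038043  0.06095048]
0.09 293 [0.0593 0.0609 0.0627]
0.11 421 [0.059  0.0609 0.0628]
0.13 423 [0.059  0.0609 0.0628]
0.15 454 [0.059  0.0609 0.0629]
0.17 498 [0.0593 0.0617 0.0644]
0.19 151 [0.0618 0.0649 0.0695]
y ext [-0.17669687  0.18014077]
x ext [-0.06739499  0.06182403]
jar [ 0.035 -0.273  0.05 ]
handle [-0.042  0.262  0.027]
tip [0.054 0.279 0.017]
dev [ 0.001 -0.001  0.035]
t 0.1 fix mm [-300.4 -691.4  252.5] toolx heading-YAW 0.4288 z [-0.     0.002 -1.   ] F [-0.2  0.3  0.9] q [-1.34  0.24  0.    1.34  0.    1.57]
```

```bash
python3 -m pendant '{"xyz":[[0,0,0],[0,0,0],[0,0,0],[0,0,0],[0,0,0]],"turn":[-0.163,-0.163,-0.163,-0.163,-0.163]}' 0; python3 -m pendant '{"xyz":[[0,0,0],[0,0,0]],"turn":[-0.163,-0.163]}'; python3 -c "from h import *;where()"
```

```text
clock: 0.72
position: [0.1148, -0.4863, 0.2528]
orientation: [-2.716, -1.577, -0.001]
contact_force: [-0.1, 1.1, 0.0]
grip_width: -0.002
finger_force: 0.0
clock: 0.98
position: [0.1148, -0.4863, 0.2528]
orientation: [-2.424, -1.997, -0.001]
contact_force: [0.4, -0.1, 0.2]
grip_width: 0.001
finger_force: 0.0
t 0.975 fix mm [-300.4 -691.6  252.8] toolx heading-YAW 1.5752 z [-0.     0.001 -1.   ] F [ 0.4 -0.1  0.2] q [-1.34  0.24  0.    1.34  0.    0.42]
```

```bash
python3 -m pendant '{"xyz":[[50,30,0],[50,30,0],[50,30,0],[50,30,0],[50,30,0]],"turn":[0,0,0,0,0]}'; python3 -m pendant '{"xyz":[[50,30,0],[50,30,0],[50,30,0],[50,30,0],[50,30,0]],"turn":[0,0,0,0,0]}';python3 -m pendant '{"xyz":[[0,0,0],[0,0,0]],"turn":[0,0]}'; python3 -c "from h import *;where()"
```

```text
clock: 1.6
position: [0.3119, -0.2694, 0.2531]
orientation: [-2.43, -1.99, -0.0]
contact_force: [0.5, -1.2, 0.7]
grip_width: -0.004
finger_force: 0.0
clock: 2.22
position: [0.5082, -0.0537, 0.253]
orientation: [-2.43, -1.991, 0.001]
contact_force: [0.6, -1.1, -0.7]
grip_width: 0.002
finger_force: 0.0
clock: 2.48
position: [0.5067, -0.0554, 0.2526]
orientation: [-2.428, -1.991, 0.003]
contact_force: [0.2, 0.4, -0.3]
grip_width: -0.001
finger_force: 0.0
t 2.475 fix mm [  -0.4 -192.3  252.6] toolx heading-YAW 1.5705 z [-0.002 -0.    -1.   ] F [ 0.2  0.4 -0.3] q [-0.11  0.26  0.03  1.34 -0.    1.66]
```

```bash
python3 -m pendant '{"xyz":[[0,0,50],[0,0,50],[0,0,50],[0,0,35],[0,0,14]],"turn":[0,0,0,0,0]}'; python3 -m pendant '{"xyz":[[8,0,0],[8,0,0],[8,0,0],[4,0,0],[4,0,0]],"turn":[0,0,0,0,0]}'; python3 -c "from h import *;where()"; python3 -m pendant '{"xyz":[[5,0,0],[5,0,0],[5,0,0],[5,0,0]],"turn":[0,0,0,0]}';python3 -c "from h import *;where()"
```

```text
clock: 3.1
position: [0.5048, -0.0567, 0.0525]
orientation: [-2.43, -1.986, 0.005]
contact_force: [-0.3, 0.1, 0.1]
grip_width: -0.0
finger_force: 0.0
clock: 3.72
position: [0.5143, -0.0241, 0.055]
orientation: [2.428, 1.99, 0.001]
contact_force: [0.3, -2.5, 1.3]
grip_width: 0.001
finger_force: 1.1
t 3.725 fix mm [   1.  -160.1   55. ] toolx heading-YAW 1.5699 z [ 0.002 -0.001 -1.   ] F [ 0.3 -2.5  1.3] q [-0.05  0.44 -0.26  0.86 -0.    1.72]
clock: 4.22
position: [0.5176, -0.0042, 0.0543]
orientation: [2.43, 1.991, -0.0]
contact_force: [-0.4, -2.6, 1.0]
grip_width: 0.002
finger_force: 1.2
t 4.225 fix mm [   0.3 -139.9   54.3] toolx heading-YAW 1.5698 z [-0. -0. -1.] F [-0.4 -2.6  1. ] q [-0.01  0.45 -0.26  0.87 -0.    1.76]
```

```bash
python3 -m pendant '{"xyz":[[4,0,0],[3,0,0],[3,0,0],[2,0,0]],"turn":[0,0,0,0]}';python3 -c "from h import *;where()"; python3 -m pendant '{"xyz":[[2,0,0],[2,0,0]],"turn":[0,0]}';python3 -c "from h import *;where()"
```

```text
clock: 4.72
position: [0.5199, 0.0075, 0.0543]
orientation: [-2.43, -1.991, 0.0]
contact_force: [1.0, -2.0, 0.7]
grip_width: -0.001
finger_force: 1.1
t 4.725 fix mm [   0.3 -128.    54.3] toolx heading-YAW 1.5699 z [-0. -0. -1.] F [ 1.  -2.   0.7] q [ 0.01  0.45 -0.25  0.87 -0.    1.78]
clock: 4.97
position: [0.5207, 0.0114, 0.0543]
orientation: [-2.43, -1.991, 0.0]
contact_force: [-0.1, -2.1, 1.3]
grip_width: -0.005
finger_force: 1.1
t 4.975 fix mm [   0.2 -124.1   54.3] toolx heading-YAW 1.5698 z [-0.  0. -1.] F [-0.1 -2.1  1.3] q [ 0.02  0.46 -0.25  0.87  0.    1.79]
```

```bash
for i in 1; do python3 -m pendant '{"xyz":[[2,0,0]],"turn":[0]}'|grep -E "pos|contact"; done; python3 -m pendant '{"xyz":[[1,0,0]],"turn":[0]}'|grep -E "pos|contact"; python3 -m pendant '{"xyz":[[1,0,0]],"turn":[0]}'|grep -E "pos|contact"
```

```text
position: [0.5211, 0.0132, 0.0543]
contact_force: [-0.3, -5.7, 2.4]
position: [0.5211, 0.0133, 0.0543]
contact_force: [-0.1, -6.3, 3.0]
position: [0.521, 0.0133, 0.0543]
contact_force: [-1.6, -9.6, 3.8]
```

```bash
python3 -m pendant '{"xyz":[[-20,0,0],[-20,0,-10],[0,0,-55],[0,0,-55],[0,0,-55]],"turn":[0,0,0,0,0]}' >/dev/null; python3 -m pendant '{"xyz":[[0,0,-30],[51,0,0],[51,0,0],[51,0,0],[51,0,0]],"turn":[0,0,0,0,0]}'>/dev/null; python3 -m pendant '{"xyz":[[51,0,0],[51,0,0],[48,0,0],[0,0,0],[0,0,0]],"turn":[0,0,0,0,0]}';python3 -c "from h import *;where()"
```

```text
clock: 7.22
position: [0.5826, 0.3233, 0.2584]
orientation: [-2.429, -1.991, 0.003]
contact_force: [0.6, -1.1, 0.1]
grip_width: -0.001
finger_force: 0.0
t 7.225 fix mm [-1.000e-01  1.939e+02  2.584e+02] toolx heading-YAW 1.5706 z [-0.002 -0.    -1.   ] F [ 0.6 -1.1  0.1] q [0.51 0.59 0.55 1.53 0.   2.27]
```

```bash
python3 -m pendant '{"xyz":[[0,0,50],[0,0,50],[0,0,50],[0,0,40],[0,0,14]],"turn":[0,0,0,0,0]}'>/dev/null; python3 -m pendant '{"xyz":[[-8,0,0],[-8,0,0],[-8,0,0],[-4,0,0],[-4,0,0]],"turn":[0,0,0,0,0]}'; python3 -c "from h import *;where()"; python3 -m pendant '{"xyz":[[-5,0,0],[-5,0,0],[-5,0,0],[-5,0,0],[-5,0,0]],"turn":[0,0,0,0,0]}';python3 -c "from h import *;where()"
```

```text
clock: 8.48
position: [0.5772, 0.2915, 0.056]
orientation: [2.43, 1.991, 0.002]
contact_force: [-0.4, -0.5, 0.2]
grip_width: -0.001
finger_force: 0.0
t 8.475 fix mm [  0.9 161.7  56. ] toolx heading-YAW 1.5697 z [ 0.001  0.001 -1.   ] F [-0.4 -0.5  0.2] q [0.47 0.66 0.14 1.04 0.   2.24]
clock: 9.1
position: [0.5724, 0.267, 0.0555]
orientation: [2.43, 1.991, 0.001]
contact_force: [0.9, 2.1, 1.4]
grip_width: 0.001
finger_force: 1.2
t 9.1 fix mm [  0.9 136.7  55.5] toolx heading-YAW 1.5698 z [ 0.001  0.    -1.   ] F [0.9 2.1 1.4] q [ 0.44  0.64  0.09  1.02 -0.    2.21]
```

```bash
python3 -m pendant '{"xyz":[[-3,0,0],[-3,0,0],[-3,0,0],[-2,0,0]],"turn":[0,0,0,0]}'|grep -E "pos|contact"; for i in 1; do python3 -m pendant '{"xyz":[[-2,0,0]],"turn":[0]}'|grep -E "pos|contact"; done; python3 -m pendant '{"xyz":[[-1,0,0]],"turn":[0]}'|grep -E "pos|contact"; python3 -m pendant '{"xyz":[[-1,0,0]],"turn":[0]}'|grep -E "pos|contact";python3 -c "from h import *;where()"
```

```text
position: [0.5701, 0.2562, 0.0553]
contact_force: [1.6, 1.3, 1.2]
position: [0.5696, 0.2543, 0.0553]
contact_force: [2.8, 1.6, 0.6]
position: [0.5696, 0.2542, 0.0553]
contact_force: [3.2, 5.4, -0.8]
position: [0.5696, 0.2542, 0.0553]
contact_force: [3.4, 7.7, -1.9]
t 9.975 fix mm [  0.7 123.6  55.3] toolx heading-YAW 1.5708 z [ 0.001  0.004 -1.   ] F [ 3.4  7.7 -1.9] q [0.42 0.62 0.06 1.   0.   2.19]
```

```bash
python3 -m pendant '{"xyz":[[20,0,0],[20,0,-10],[0,0,-55],[0,0,-55],[0,0,-55]],"turn":[0,0,0,0,0]}' >/dev/null; python3 -m pendant '{"xyz":[[0,0,-30],[0,0,0],[0,0,0],[0,0,0],[0,0,0]],"turn":[0,0.1745,0.1745,0.1745,0.1745]}'>/dev/null; python3 -m pendant '{"xyz":[[0,0,0],[0,0,0],[0,0,0],[0,0,0],[0,0,0]],"turn":[0.1745,0.1745,0.1745,0.1745,0.1745]}';python3 -c "
from h import *;where()
from plant import get_image
d=get_image('top');cv2.imwrite('pics/top1.png',cv2.resize(d['pixels'][160:320,160:400,::-1],None,fx=3,fy=3))"
```

```text
clock: 11.85
position: [0.6212, 0.1156, 0.2591]
orientation: [-2.999, -0.18, 0.08]
contact_force: [-0.3, 0.8, -0.4]
grip_width: 0.001
finger_force: 0.0
t 11.85 fix mm [ 78.4  -2.2 259.1] toolx heading-YAW 0.32 z [-0.061  0.133 -0.989] F [-0.3  0.8 -0.4] q [0.12 0.55 0.47 1.54 0.14 3.14]
```

View pics/top1.png

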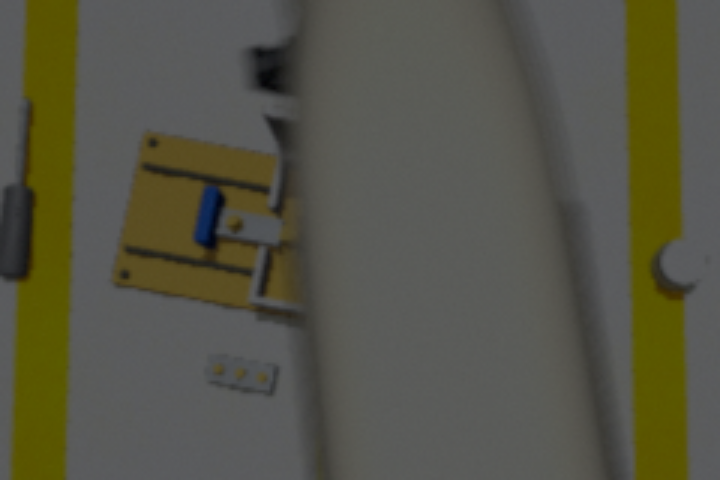

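The q6 limit was hit, since a positive turn about tool z raises q6. The tool strayed and tilted, with no contact. I'll turn back the other way.

```bash
python3 -m pendant '{"xyz":[[0,0,0]],"turn":[-0.17]}' >/dev/null;python3 -c "from h import *;where()"; python3 -m pendant '{"xyz":[[0,0,0],[0,0,0],[0,0,0]],"turn":[-0.17,-0.17,-0.17]}' >/dev/null;python3 -c "from h import *;where()"
```

```text
t 12.025 fix mm [ 78.9  -3.5 259. ] toolx heading-YAW 0.4913 z [-0.061  0.132 -0.989] F [-0.2  0.4 -0.5] q [0.12 0.55 0.47 1.54 0.14 2.97]
t 12.4 fix mm [ 77.8  -0.8 259.2] toolx heading-YAW 1.0017 z [-0.061  0.131 -0.989] F [-0.2 -0.1  0.2] q [0.12 0.55 0.47 1.54 0.14 2.46]
```

```bash
for k in 1; do python3 -m pendant '{"xyz":[[0,0,0],[0,0,0],[0,0,0],[0,0,0],[0,0,0]],"turn":[-0.178,-0.178,-0.178,-0.178,-0.178]}' >/dev/null; done; python3 -m pendant '{"xyz":[[0,0,0],[0,0,0],[0,0,0],[0,0,0],[0,0,0]],"turn":[-0.178,-0.178,-0.178,-0.178,-0.178]}' >/dev/null;  python3 -m pendant '{"xyz":[[0,0,0],[0,0,0]],"turn":[-0.178,-0.178]}'
cat >> h.py <<'E'
def go(target):
    "tool-axis shift (mm) to a fixture-frame TCP target (mm)"
    from plant import manip
    where();s=manip.read_state();c,n=np.cos(YAW),np.sin(YAW);t=np.array(target)/1e3
    w=np.r_[C+np.array([[c,-n],[n,c]])@t[:2],t[2]]-s["position"]
    print("shift",(R.from_rotvec(s["orientation"]).as_matrix().T@w*1e3).round(1),"tool z in fix",(fix(R.from_rotvec(s["orientation"]).as_matrix()[:,2]+np.r_[C,0])).round(3))
E
python3 -c "
from h import *
go([125,0,258]);go([125,0,172])"
```

```text
clock: 13.9
position: [0.6209, 0.1172, 0.2592]
orientation: [-0.301, -3.047, -0.192]
contact_force: [-0.0, 0.4, -0.3]
grip_width: 0.0
finger_force: 0.0
t 13.9 fix mm [ 77.8  -0.7 259.2] toolx heading-YAW 3.1468 z [-0.061  0.131 -0.989] F [-0.   0.4 -0.3] q [0.13 0.55 0.47 1.54 0.14 0.32]
shift [-47.1   0.8  -2.8] tool z in fix [-0.086  0.117 -0.989]
t 13.9 fix mm [ 77.8  -0.7 259.2] toolx heading-YAW 3.1468 z [-0.061  0.131 -0.989] F [-0.   0.4 -0.3] q [0.13 0.55 0.47 1.54 0.14 0.32]
shift [-54.5  -9.3  82.3] tool z in fix [-0.086  0.117 -0.989]
```

```bash
python3 -m pendant '{"xyz":[[-24,0,-1],[-24,0,-1],[-3,-5,42],[-4,-5,42],[0,0,0]],"turn":[0,0,0,0,0]}'; python3 -c "
from h import *
go([95,0,172])
from plant import get_image
d=get_image('side');cv2.imwrite('pics/side1.png',cv2.resize(d['pixels'][120:360,160:460,::-1],None,fx=2.5,fy=2.5))"
```

```text
clock: 14.52
position: [0.6652, 0.1073, 0.1679]
orientation: [-0.31, -3.037, -0.189]
contact_force: [-0.8, 0.7, 0.1]
grip_width: 0.002
finger_force: 0.0
t 14.525 fix mm [123.2  -1.7 167.9] toolx heading-YAW 3.1407 z [-0.07   0.131 -0.989] F [-0.8  0.7  0.1] q [0.1  0.68 0.46 1.41 0.14 0.3 ]
shift [28.5  1.8 -1.2] tool z in fix [-0.094  0.114 -0.989]
```

View pics/side1.png

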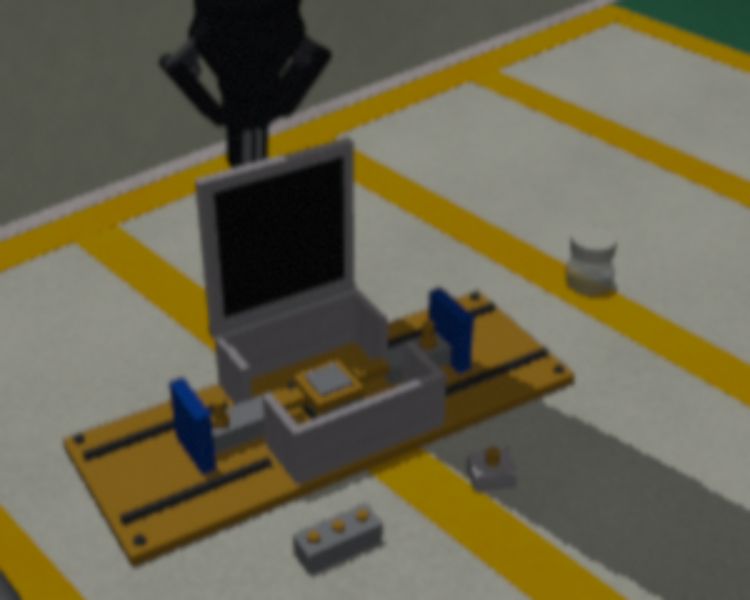

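```bash
python3 - <<'E'
from h import *
from plant import manip
s=manip.read_state();M=R.from_rotvec(s["orientation"]).as_matrix();c,n=np.cos(YAW),np.sin(YAW)
A=np.array([[c,-n,0],[n,c,0],[0,0,1]])
p=fix(s["position"])*1e3
for x,z,k in((95,180,2),(88,180,2),(61.7,179.4,3),(36.5,172.1,3),(14.1,158.5,3),(-4.1,139.5,3),(-16.8,116.5,3),(-21.6,99.7,2),(-23,91,3)):
    q=np.array([x,0,z]);print((x,z),k,"rows of",(M.T@A@(q-p)/k).round(1));p=q
E
python3 -m pendant '{"xyz":[[14,1,-5],[13,1,-5],[0,0,0]],"turn":[0,0,0]}'; python3 -c "from h import *;where()"
```

```text
(95, 180) 2 rows of [15.3  0.8 -2.9]
(88, 180) 2 rows of [ 3.5 -0.   0.3]
(61.7, 179.4) 3 rows of [ 8.7 -0.1  1. ]
(36.5, 172.1) 3 rows of [ 8.1 -0.4  3.2]
(14.1, 158.5) 3 rows of [ 7.  -0.6  5.1]
(-4.1, 139.5) 3 rows of [ 5.5 -0.8  6.8]
(-16.8, 116.5) 3 rows of [ 3.5 -0.9  8. ]
(-21.6, 99.7) 2 rows of [ 1.6 -1.   8.5]
(-23, 91) 3 rows of [ 0.2 -0.3  2.9]
clock: 14.95
position: [0.6441, 0.1144, 0.1888]
orientation: [-0.309, -3.053, -0.196]
contact_force: [0.3, -0.5, -0.6]
grip_width: 0.004
finger_force: 0.0
t 14.95 fix mm [101.1   1.1 188.8] toolx heading-YAW 3.1419 z [-0.053  0.133 -0.99 ] F [ 0.3 -0.5 -0.6] q [0.12 0.61 0.4  1.39 0.14 0.31]
```

```bash
python3 -m pendant '{"xyz":[[5,0,2],[5,0,2],[5,0,2],[5,0,2],[5,0,1]],"turn":[0,0,0,0,0]}'; python3 -c "from h import *;where()"; python3 -m pendant '{"xyz":[[7,0,1],[7,0,1],[7,0,1]],"turn":[0,0,0]}'; python3 -c "from h import *;where();go([36.5,0,172])"
```

```text
clock: 15.58
position: [0.6191, 0.1199, 0.1793]
orientation: [-0.31, -3.05, -0.195]
contact_force: [1.8, -1.4, 2.2]
grip_width: 0.001
finger_force: 1.4
t 15.575 fix mm [ 75.5   1.6 179.3] toolx heading-YAW 3.1409 z [-0.056  0.133 -0.99 ] F [ 1.8 -1.4  2.2] q [0.13 0.57 0.29 1.34 0.14 0.33]
clock: 15.95
position: [0.5973, 0.1245, 0.1771]
orientation: [-0.31, -3.048, -0.194]
contact_force: [2.5, -1.9, -0.6]
grip_width: -0.001
finger_force: 1.1
t 15.95 fix mm [ 53.2   1.9 177.1] toolx heading-YAW 3.1411 z [-0.058  0.133 -0.989] F [ 2.5 -1.9 -0.6] q [0.14 0.53 0.22 1.31 0.14 0.34]
t 15.95 fix mm [ 53.2   1.9 177.1] toolx heading-YAW 3.1411 z [-0.058  0.133 -0.989] F [ 2.5 -1.9 -0.6] q [0.14 0.53 0.22 1.31 0.14 0.34]
shift [16.2 -2.6  6.2] tool z in fix [-0.083  0.119 -0.989]
```

Contact is made and the lid is moving at about 2.5 N. I'll carry on along the arc.

```bash
python3 -m pendant '{"xyz":[[8,-1,3],[8,-1,3],[7,-1,5],[7,-1,5],[7,-1,5]],"turn":[0,0,0,0,0]}'|grep cont; python3 -c "from h import *;go([-4.1,0,139.5])"; python3 -m pendant '{"xyz":[[6,-1,7],[6,-1,7],[6,-1,7]],"turn":[0,0,0]}'|grep cont; python3 -c "from h import *;go([-16.8,0,116.5])"
```

```text
contact_force: [1.7, 1.4, 0.9]
t 16.575 fix mm [ 14.9  -0.3 159.2] toolx heading-YAW 3.1413 z [-0.057  0.133 -0.989] F [1.7 1.4 0.9] q [0.16 0.47 0.07 1.21 0.14 0.36]
shift [17.3 -2.3 21.1] tool z in fix [-0.082  0.119 -0.989]
contact_force: [1.5, 0.5, 1.1]
t 16.95 fix mm [ -4.6  -1.  139.1] toolx heading-YAW 3.141 z [-0.057  0.133 -0.99 ] F [1.5 0.5 1.1] q [ 0.17  0.45 -0.01  1.15  0.14  0.37]
shift [10.3 -1.8 23.5] tool z in fix [-0.082  0.119 -0.99 ]
```

```bash
python3 -m pendant '{"xyz":[[4,-1,8],[3,-1,8],[3,-1,8],[2,-1,8],[1,-1,6]],"turn":[0,0,0,0,0]}'|grep cont; python3 -c "from h import *;go([-23,0,91])"; python3 -m pendant '{"xyz":[[1,0,3]],"turn":[0]}'|grep cont; python3 -c "from h import *;go([-23,0,91])"
```

```text
contact_force: [-0.5, 0.5, 2.5]
t 17.575 fix mm [-20.8  -1.4 101.9] toolx heading-YAW 3.1412 z [-0.058  0.133 -0.989] F [-0.5  0.5  2.5] q [ 0.18  0.46 -0.11  1.04  0.14  0.38]
shift [ 1.2  0.1 11.2] tool z in fix [-0.083  0.119 -0.989]
contact_force: [-0.9, -1.1, 1.2]
t 17.7 fix mm [-21.6  -1.2  99.2] toolx heading-YAW 3.1409 z [-0.057  0.132 -0.99 ] F [-0.9 -1.1  1.2] q [ 0.18  0.46 -0.11  1.03  0.14  0.38]
shift [0.7 0.2 8.4] tool z in fix [-0.082  0.118 -0.99 ]
```

```bash
python3 -m pendant '{"xyz":[[1,0,3],[0,0,2]],"turn":[0,0]}'|grep cont; python3 -m pendant '{"xyz":[[0,0,2]],"turn":[0]}'|grep -E "pos|cont"; python3 -m pendant '{"xyz":[[0,0,1]],"turn":[0]}'|grep -E "pos|cont"; python3 -m pendant '{"xyz":[[0,0,1]],"turn":[0]}'|grep -E "pos|cont";python3 -c "from h import *;where()"
```

```text
contact_force: [0.3, -0.8, 1.1]
position: [0.522, 0.1374, 0.0929]
contact_force: [0.4, -0.2, 1.7]
position: [0.5219, 0.1376, 0.0918]
contact_force: [0.5, -0.9, 0.5]
position: [0.5218, 0.1377, 0.091]
contact_force: [-1.0, -2.2, 4.9]
t 18.325 fix mm [-23.4   0.   91. ] toolx heading-YAW 3.1409 z [-0.057  0.133 -0.989] F [-1.  -2.2  4.9] q [ 0.18  0.46 -0.13  1.01  0.14  0.38]
```

```bash
python3 -m pendant '{"xyz":[[0,0,1]],"turn":[0]}'|grep -E "pos|cont"; python3 -m pendant '{"xyz":[[0,0,1]],"turn":[0]}'|grep -E "pos|cont"; python3 -m pendant '{"xyz":[[0,0,1],[0,0,0]],"turn":[0,0]}'|grep -E "pos|cont"
```

```text
position: [0.5218, 0.1377, 0.0908]
contact_force: [-3.5, -2.7, 10.7]
position: [0.5219, 0.1377, 0.0906]
contact_force: [-4.2, -4.0, 15.2]
position: [0.5219, 0.1377, 0.0906]
contact_force: [-3.4, -5.0, 17.2]
```

```bash
python3 -m pendant '{"xyz":[[0,0,-15],[0,0,-45],[0,0,-50],[0,0,-50],[40,-40,0]],"turn":[0,0,0,0,0]}'>/dev/null; python3 -m pendant '{"xyz":[[30,-50,0],[30,-50,0],[30,-50,0],[30,-50,0],[30,-50,0]],"turn":[0,0,0,0,0]}'>/dev/null;python3 -m pendant '{"xyz":[[0,-50,0],[0,-50,0],[0,-50,0],[0,0,0],[0,0,0]],"turn":[0,0,0,0,0]}'
python3 - <<'E'
from h import *
from plant import get_image
where()
t=get_image('top');s=get_image('side')
cv2.imwrite('pics/end.png',np.hstack([cv2.resize(i,(400,400)) for i in(t['pixels'][160:320,160:400,::-1],s['pixels'][160:380,160:440,::-1])]))
for n,d in(("top",t),("side",s)):
    F=fix(pts(d));b=blue(d)
    k=F[b&(abs(F[...,0])<.1)&(abs(F[...,1])<.2)]
    for sg in(1,-1):
        q=k[k[:,1]*sg>0]
        if len(q):print(n,"slide",sg,q.mean(0).round(4))
    m=(F[...,2]>.055)&(F[...,2]<.1)&(abs(F[...,1])<.055)&(F[...,0]>-.055)&(F[...,0]<.06);q=F[m]
    print(n,len(q),"lid z = ax+by+c",np.linalg.lstsq(np.c_[q[:,:2],np.ones(len(q))],q[:,2],rcond=None)[0].round(4))
E
```

```text
clock: 20.7
position: [0.255, -0.2729, 0.2098]
orientation: [-0.31, -3.048, -0.196]
contact_force: [0.2, -0.4, -0.4]
grip_width: -0.004
finger_force: 0.0
t 20.7 fix mm [-204.6 -454.9  209.8] toolx heading-YAW 3.1407 z [-0.058  0.134 -0.989] F [ 0.2 -0.4 -0.4] q [-0.85  0.12 -0.27  1.32  0.04 -0.65]
top slide 1 [0.0007 0.1068 0.0642]
top slide -1 [ 0.0003 -0.1038  0.0648]
top 2227 lid z = ax+by+c [-0.0163  0.0035  0.0669]
side slide 1 [-0.0111  0.1094  0.0474]
side slide -1 [-0.0094 -0.1017  0.0485]
side 2402 lid z = ax+by+c [-0.0185 -0.0004  0.0645]
```

View pics/end.png

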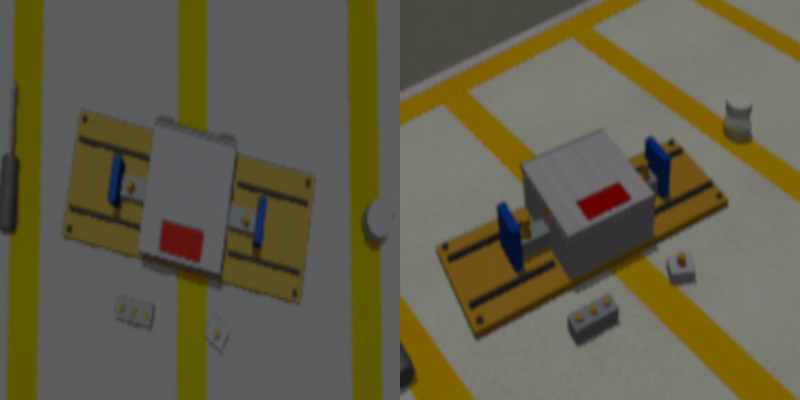

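The picture shows both slides in (plates at (116,180) and (260,222)), the lid shut flat with its pad at (181,241), and the loose parts where they were. I'm handing in.

```bash
python3 -c "from plant import close_job;print(close_job())"
```

```text
the job is handed in; nothing more can be done
None
```

Both slides are pushed in to their hard stops and the lid is fully shut, in that order; the loose parts look undisturbed, and the job was handed in with the arm clear at about 21 s of the 67 s allowed.

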